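# Empty the wafer press whose timer has run out

### The arm

A 6-joint arm with a two-finger parallel gripper is mounted at the origin on a cart in front of the work surface, level with it; the furniture and walls round the work are solid. World frame = base frame: x ahead of the robot, y to its left, z up, the work surface at z = 0. Lengths are in mm, angles in degrees, forces in N, time in s.
With the tool pointing down it reaches from about 350 to 850 mm from the base axis. Payload 8.1 kg.
Tool frame: the origin (TCP) lies midway between the tips of the shut fingers; the grasp point (between the pads) lies 19 mm behind it (r.pinch_z is the distance from the TCP to the grasp point, in mm); z points along the fingers, y is the line along which they close (so a half turn about z gives the same grasp; the last joint's range is limited). The gripper opens to 85 mm and grips with 20 to 120 N. Pads are 22 mm wide; open, the fingers measure 114 mm over their backs; the gripper's body (76 mm by 85 mm) begins 54 mm behind the grasp point. The pads swing forward as they close: fully open they stand 13 mm farther back than shut.
Start: joints at [58.361, 7.471, 85.268, -0, 87.261, -4.893], TCP at [269.999, 535.823, 231.292] pointing down, gripper open.
Joint ranges: [-169.43, 169.43], [-51.17, 129.36], [1.28, 143.12], [-76.62, 256.62], [0, 156.53], [-152.29, 152.29]. Speed limits (degrees/s): [136.94, 136.94, 159.86, 180, 180, 180].

### API

Orientations are given as [roll, pitch, yaw] about the fixed x, y, z axes, in that order (R = Rz(yaw) Ry(pitch) Rx(roll)).
In Python, from bench import r gives the robot as it stands.
- The arm moves only by the shell command python3 -m jog 'ROWS' [OPENING] [FORCE]. ROWS is JSON, one flat list of numbers, 6 for each row, row after row: the shift along the tool's x, y, z in m, then the turn, a rotation vector about the tool's x, y, z in rad. A call has 1 to 8 rows; each row is the pose to reach, as a shift and turn from the pose commanded when the call began, along the tool's axes at that moment; what a row does not reach only later rows make up. A row lasts 1/8 s, in which the tool goes at most 62.5 mm and 10.7 degrees, less where a joint would pass 70% of its speed; a pose out of reach is approached as far as the arm can. A call with a gripper value outside its range is refused whole. OPENING is the opening, from -1 (shut) to 1 (fully open), set as the call begins (- or left out, the last holds). The fingers move at their own pace and stop on an object; FORCE is the grip in N (left out, the last holds). Time passes only in rows, so rows that repeat a pose let the fingers close. It gives the time, the measured TCP pose, the force, the opening and the grip force at its end, in the units of the state.
- r.sense(): the state, without advancing time (a new reading comes with each control period).
- r.snapshot(name): name is "side" or "top" or "wrist"; returns a dict with "pixels" (384x512x3 uint8, red, green, blue), "range_z" (384x512 float32, mm along the optical axis (not along the pixel's ray), 0 where there is no reading), "K" (3x3 intrinsics, pixels), "rvec" (rotation vector, rad) and "tvec" (3), from world to camera coordinates, as OpenCV has them. Camera axes: x right, y down, z forward; pixel columns grow to the right and rows downward; lengths in mm; the calibration is good to about 2 mm. A picture is of the moment at which its call begins.
- r.hand_in(): hands the job in; it is judged then, once.
Trained networks look in a picture, given as the dict that the camera call returned (one of the last four; its "shot" number tells which), for a name from the list of things; names that differ only in an ending like _2 or _b are one class to them, and where a whole thing is asked for, a point or a joint stands for the part that bears it (a point fixed in the world has none). Each returns a list of dicts, best first, with "score" (0 to 1); they miss things now and then, are a little off and sometimes report something else, mostly with a low value. They report only what shows in the picture. A call takes as long as a camera call. They do not tell look-alikes from the thing itself.
- r.look_for(picture, target): "bbox" ([left, top, right, bottom] in pixels, round what is visible of it).
- r.outline_of(picture, target): "region" (384x512 bool, what is visible of it) and "bbox" ([left, top, right, bottom] in pixels, round what is visible of it).
The state is a dict: "time": time; "joint_pos": joint angles; "qd": joint speeds; "joint_efforts": joint torques, N m; "tool_pos": TCP position; "tcp_rot": TCP orientation; "ft_force": force on the tool from outside, world axes, zero at the start; "wrist_torque": the same for the moment, N m; "finger_gap": finger opening in mm; "grip_force": force on a finger pad.
Only numpy, scipy, OpenCV 4.12 (cv2) and the standard library are available. Lean on these libraries where they do the work, as an engineer would, in place of code of your own. Each camera call takes 0.05 s, during which the arm holds its last target. There are 200 camera calls.

### The job

Each of the two wafer-cup presses has a kitchen timer standing in front of it: find the timer that has run out, swing that press's lid open, lift the baked wafer cup out of the die and stand it upright on the flat of the steel tray, clear of the cups already there. Then lower the lid fully shut again without letting it slam. Keep the other press shut, because its cup is still baking, and do not drop the brittle cup.

Things in the scene. Friction and masses are not known exactly. Their poses are not given: they have to be found in the camera images.
- press_left: table-top wafer-cup press, the left one of two alike: steel casing 130 x 144 x 50 mm with a hinged lid. Origin: centre of its underside on the table; z up, its handle side faces its own -x. The dark lower die plate is 122 x 136 mm, its top 50 mm up; in its centre (on the body's z axis) is one round tapered cavity, 54 mm across at the top, 22 mm deep, in which the wafer cup sits
- lid_left (a joint): lid of the left press in rad: 0 = shut, 1.8 = fully open against its stop. The lid is 126 x 140 mm, 41 mm thick with a hollow underside and a short core, weighs 0.35 kg, swings up about its rear edge; it stays open by itself beyond 1.4 rad and falls shut from less
- lid_left_handle (a point): middle of the left lid's handle: a black round bar 15 mm thick, 76 mm long, parallel to the hinge, 28 mm clear in front of the lid; 165 mm from the hinge axis in the lid's plane and 20 mm above it (shut: 72 mm above the table). Moves with the lid
- lid_left_hinge (a point): fixed point on the left lid's hinge axis, 52 mm above the table, 66.5 mm behind the press's centre; the axis is the press's y
- wafer_left: crisp wafer cup baked in the left press: open round cup, 40 mm tall, foot 34 mm across, tapering out to 49 mm at 21 mm height, above that (24 to 40 mm) an upright collar 56 mm across; walls 4 mm, 30 g. Origin: centre of its foot, z up. While it sits in the cavity its foot is 28 mm above the table and only the collar stands above the die plate, its rim 18 mm above the plate
- press_right: table-top wafer-cup press, the right one of two alike: steel casing 130 x 144 x 50 mm with a hinged lid. Origin: centre of its underside on the table; z up, its handle side faces its own -x. The dark lower die plate is 122 x 136 mm, its top 50 mm up; in its centre (on the body's z axis) is one round tapered cavity, 54 mm across at the top, 22 mm deep, in which the wafer cup sits
- lid_right (a joint): lid of the right press in rad: 0 = shut, 1.8 = fully open against its stop. The lid is 126 x 140 mm, 41 mm thick with a hollow underside and a short core, weighs 0.35 kg, swings up about its rear edge; it stays open by itself beyond 1.4 rad and falls shut from less
- lid_right_handle (a point): middle of the right lid's handle: a black round bar 15 mm thick, 76 mm long, parallel to the hinge, 28 mm clear in front of the lid; 165 mm from the hinge axis in the lid's plane and 20 mm above it (shut: 72 mm above the table). Moves with the lid
- lid_right_hinge (a point): fixed point on the right lid's hinge axis, 52 mm above the table, 66.5 mm behind the press's centre; the axis is the press's y
- wafer_right: crisp wafer cup baked in the right press: open round cup, 40 mm tall, foot 34 mm across, tapering out to 49 mm at 21 mm height, above that (24 to 40 mm) an upright collar 56 mm across; walls 4 mm, 30 g. Origin: centre of its foot, z up. While it sits in the cavity its foot is 28 mm above the table and only the collar stands above the die plate, its rim 18 mm above the plate
- timer_1: wind-up kitchen timer lying flat, dial up: white ring 68 mm across with ticks and one black index block on its -x side, steel cap with one black pointer ridge, 29 mm tall, held to the table. Origin: centre of its underside. It times the press that it stands in front of, about 0.15 m toward the robot from the press's centre
- dial_1 (a joint): dial of timer_1 in rad: time left, shown by the pointer turned clockwise from the index block; 0 = run out (pointer on the index)
- timer_2: wind-up kitchen timer lying flat, dial up: white ring 68 mm across with ticks and one black index block on its -x side, steel cap with one black pointer ridge, 29 mm tall, held to the table. Origin: centre of its underside. It times the press that it stands in front of, about 0.15 m toward the robot from the press's centre
- dial_2 (a joint): dial of timer_2 in rad: time left, shown by the pointer turned clockwise from the index block; 0 = run out (pointer on the index)
- tray: pressed steel tray 285 x 395 mm (its x and y), rim 21 mm high; flat floor 226 x 336 mm, 2 mm above the table. Origin: centre of its underside
- tray_cup_1: finished wafer cup of the same shape standing on the tray; origin: centre of its foot, z up
- tray_cup_2: finished wafer cup of the same shape standing on the tray; origin: centre of its foot, z up
There are look-alikes about, which are no part of the job. Leave any yellow look-alike of the tray_cup_1 alone. What is shaped like the timer_1 but blue is not meant.

How it is judged (in metres and radians):
On the way, in this order (a step that is already met when the one before it is completed fails the run):
1. the lid of the press whose timer has run out is swung open until it stays (((horizontal distance between timer_1 and press_left below 0.21 m and value of joint lid_left above 1.5 rad) or (horizontal distance between timer_1 and press_right below 0.21 m and value of joint lid_right above 1.5 rad))), for 0.2 s.
2. the baked cup from that press stands on the tray, let go (((horizontal distance between timer_1 and press_left below 0.21 m and x of wafer_left in the frame of tray between -0.092 and 0.092 m and y of wafer_left in the frame of tray between -0.147 and 0.147 m and height (world z) of wafer_left below 0.006 m and angle between wafer_left's own z axis and vertical below 0.1 rad and linear speed of wafer_left below 0.02 m/s and angular speed of wafer_left below 0.2 rad/s and contact force between the fingers and wafer_left below 0.05 N) or (horizontal distance between timer_1 and press_right below 0.21 m and x of wafer_right in the frame of tray between -0.092 and 0.092 m and y of wafer_right in the frame of tray between -0.147 and 0.147 m and height (world z) of wafer_right below 0.006 m and angle between wafer_right's own z axis and vertical below 0.1 rad and linear speed of wafer_right below 0.02 m/s and angular speed of wafer_right below 0.2 rad/s and contact force between the fingers and wafer_right below 0.05 N))), for 0.2 s.
At the end, for the whole second after the job is handed in: The cup of the press whose timer has run out is on the tray's flat floor, upright within 0.1 rad, at rest, released and clear of the two cups there, which have moved less than 15 mm; both lids are shut (under 0.04 rad) and the other cup is within 10 mm of its place in the die (((horizontal distance between timer_1 and press_left below 0.21 m and x of wafer_left in the frame of tray between -0.092 and 0.092 m and y of wafer_left in the frame of tray between -0.147 and 0.147 m and height (world z) of wafer_left below 0.006 m and angle between wafer_left's own z axis and vertical below 0.1 rad and linear speed of wafer_left below 0.02 m/s and angular speed of wafer_left below 0.2 rad/s and contact force between the fingers and wafer_left below 0.05 N and value of joint each of lid_left, lid_right below 0.04 rad and horizontal distance between wafer_right and press_right below 0.01 m and height (world z) of wafer_right below 0.035 m and horizontal distance between wafer_left and tray_cup_1 above 0.0575 m and horizontal distance between wafer_left and tray_cup_2 above 0.0575 m) or (horizontal distance between timer_1 and press_right below 0.21 m and x of wafer_right in the frame of tray between -0.092 and 0.092 m and y of wafer_right in the frame of tray between -0.147 and 0.147 m and height (world z) of wafer_right below 0.006 m and angle between wafer_right's own z axis and vertical below 0.1 rad and linear speed of wafer_right below 0.02 m/s and angular speed of wafer_right below 0.2 rad/s and contact force between the fingers and wafer_right below 0.05 N and value of joint each of lid_right, lid_left below 0.04 rad and horizontal distance between wafer_left and press_left below 0.01 m and height (world z) of wafer_left below 0.035 m and horizontal distance between wafer_right and tray_cup_1 above 0.0575 m and horizontal distance between wafer_right and tray_cup_2 above 0.0575 m)) and not (distance of tray_cup_1 from where it was at the start of the episode above 0.015 m) and not (distance of tray_cup_2 from where it was at the start of the episode above 0.015 m)); the robot touches nothing.
It fails at once if the press whose timer still runs is opened (lid over 0.1 rad) ((horizontal distance between timer_1 and press_left below 0.21 m and value of joint lid_right above 0.1 rad) or (horizontal distance between timer_1 and press_right below 0.21 m and value of joint lid_left above 0.1 rad)).
It fails at once if a baked cup falls freely from more than about 2 cm (over 0.6 m/s while not held) ((contact force between the fingers and wafer_left below 0.05 N and linear speed of wafer_left above 0.6 m/s) or (contact force between the fingers and wafer_right below 0.05 N and linear speed of wafer_right above 0.6 m/s)).
It fails at once if a lid slams (falls shut faster than 5 rad/s) (velocity of joint any of lid_left, lid_right below -5 rad/s).
It fails at once if a cup already on the tray is pushed more than 15 mm (distance of any of tray_cup_1, tray_cup_2 from where it was at the start of the episode above 0.015 m).
It also fails if it takes over 72 s, if anything falls off the work surface, if the arm or the gripper's body presses on something with over 40 N, if the wrist force passes 120 N, or if a joint passes its speed limit or range.

## Working session

There is one attempt and no reset: what is moved stays moved. The work goes in short steps, Python scripts to look and compute and a shell command to move; the robot and the scene stay as the last step left them, time stands still between calls to the robot, and variables do not carry over. Pictures are saved under pics/ and viewed, at most 12 in all, crops included, and the job is handed in when it is done.

```bash
ls; mkdir -p pics
cat > h.py <<'E'
import numpy as np, cv2
from bench import r
def P(s):
    R=cv2.Rodrigues(np.array(s["rvec"],float))[0]; return R,np.array(s["tvec"],float).ravel(),np.array(s["K"],float)
def cloud(s):
    R,t,K=P(s); z=s["range_z"].astype(float); v,u=np.indices(z.shape)
    c=np.stack([(u-K[0,2])/K[0,0]*z,(v-K[1,2])/K[1,1]*z,z],-1)
    w=(c-t)@R; w[z==0]=np.nan; return w
def save(s,n): cv2.imwrite("pics/"+n,s["pixels"][:,:,::-1])
E
python3 - <<'E'
from h import *
a=r.snapshot("top");b=r.snapshot("side")
img=np.vstack([a["pixels"]]) 
save(a,"top0.png");save(b,"side0.png")
for n in ["press_left","timer_1","tray","tray_cup_1","lid_left_handle","wafer_left"]:
  for s,m in((a,"top"),(b,"side")):
    w=cloud(s)
    for d in r.outline_of(s,n):
        p=w[d["region"]]; 
        print(n,m,round(d["score"],2),d["bbox"],np.nanmedian(p,0).round(),np.nanpercentile(p,2,axis=0).round(),np.nanpercentile(p,98,axis=0).round())
print(r.sense())
E
```

```text
pics
press_left top 0.65 [260.1, 178.3, 305.4, 233.4] [538. -47.  95.] [ 451. -115.   30.] [612.  18. 103.]
press_left side 0.78 [219.7, 159.2, 279.1, 203.1] [560.  11.  78.] [ 459. -109.   11.] [626.  25. 101.]
timer_1 top 0.74 [270.6, 242.1, 288.8, 259.3] [399. -46.  21.] [371. -75.   6.] [430. -18.  30.]
timer_1 top 0.63 [238.9, 254.8, 258.5, 277.2] [355.  63.  21.] [324.  34.   6.] [384.  92.  31.]
timer_1 top 0.53 [324.1, 250.2, 349.6, 271.0] [ 365. -223.   21.] [ 336. -254.    6.] [ 394. -195.   30.]
timer_1 side 0.68 [271.3, 246.7, 298.0, 269.7] [540. 331.  31.] [516. 311.   7.] [566. 364.  43.]
timer_1 side 0.63 [280.6, 180.9, 300.9, 190.7] [405. -34.  14.] [ 363. -110.   -1.] [434. -12.  29.]
timer_1 side 0.49 [301.4, 193.8, 322.0, 211.6] [368.  79.  17.] [339.  46.   4.] [390.  97.  29.]
timer_1 side 0.21 [223.5, 159.6, 282.4, 191.6] [551. -11.  93.] [ 433. -194.    2.] [617.  22. 101.]
tray top 0.61 [131.8, 165.0, 224.2, 286.4] [471. 288.   3.] [297. 150.  -4.] [672. 420.  23.]
tray top 0.3 [271.6, 243.0, 289.0, 255.3] [398. -46.  25.] [378. -67.  18.] [421. -24.  32.]
tra
[... 1306 characters left out ...]
6. 236.  45.]
{'time': 0.7, 'joint_pos': array([ 5.83606944e+01,  7.46902225e+00,  8.52657459e+01, -2.14779900e-03,
        8.72622763e+01, -4.89166311e+00]), 'qd': array([-0.0102041 , -0.07759851,  0.05474252,  0.0491338 ,  0.07007216,
       -0.01913725]), 'joint_efforts': array([-1.46494582e-03, -5.69178271e+01, -5.00732625e+01, -5.27382963e-04,
        2.00849980e-03, -2.94396477e-05]), 'tool_pos': array([270.02473416, 535.82271218, 231.33430333]), 'tcp_rot': array([1.79997238e+02, 2.38955991e-03, 1.53252460e+02]), 'ft_force': array([ 0.43805577,  0.02162767, -0.06021928]), 'wrist_torque': array([-0.01235932, -0.01399943,  0.02223662]), 'grip_force': 0.0, 'finger_gap': 85.57766346059041}
```

```bash
python3 -c "
import cv2;a=cv2.imread('pics/top0.png');print(a.shape)"
```

```text
(384, 512, 3)
```

View pics/top0.png

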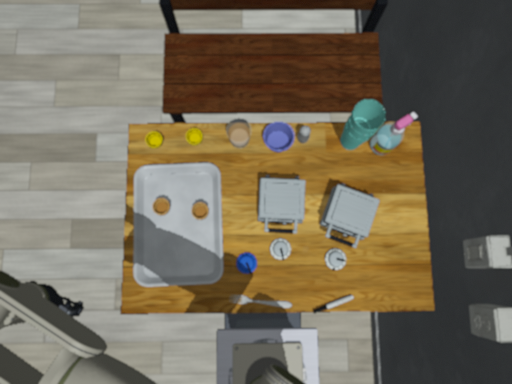

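View pics/side0.png

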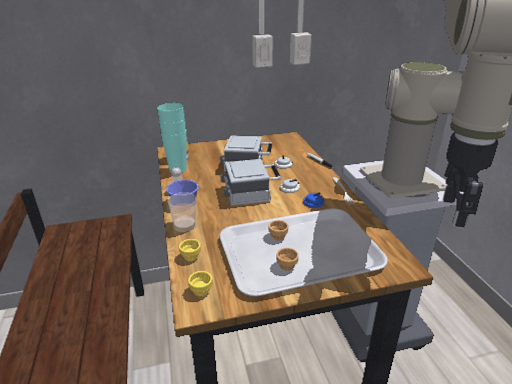

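The top view shows press_left at px (282,200) with a white timer at (281,249). It shows press_right at (350,210) with a white timer at (336,260). The blue look-alike timer is at (247,263), the tray at (178,225) with brown cups at (162,205) and (200,209), and yellow look-alike cups at (154,139) and (194,135). The side view agrees. I'll look at the dials with the wrist camera.

```bash
cat >> h.py <<'E'
from scipy.spatial.transform import Rotation as Ro
def rows(pos,rpy,frm=None):
    "tool-frame shift (m) and rotvec from current measured pose (or frm=(pos,rpy)) to target"
    st=r.sense(); p0,o0=(st["tool_pos"],st["tcp_rot"]) if frm is None else frm
    R0=Ro.from_euler('xyz',o0,degrees=True); R1=Ro.from_euler('xyz',rpy,degrees=True)
    d=R0.inv().apply((np.array(pos)-np.array(p0))/1000); w=(R0.inv()*R1).as_rotvec()
    return d.round(4).tolist()+w.round(3).tolist()
E
python3 - <<'E'
from h import *
s=r.snapshot("wrist"); R,t,K=P(s)
st=r.sense();Rt=Ro.from_euler('xyz',st["tcp_rot"],degrees=True)
print("cam in tool",Rt.inv().apply(-R.T@t-st["tool_pos"]).round(1),"cam z in tool",Rt.inv().apply(R[2]).round(2),"cam x",Rt.inv().apply(R[0]).round(2),K[0,0])
print(rows([330,-130,330],[180,0,90]))
a=r.snapshot("top");b=r.snapshot("side")
# press_left via lid top mask yaw
for s in(a,b):
  w=cloud(s); m=(w[...,2]>88)&(w[...,2]<110)&(w[...,0]>400)&(w[...,0]<680)&(w[...,1]<60)&(w[...,1]>-320)
  n,l=cv2.connectedComponents(m.astype(np.uint8))
  for i in range(1,n):
    p=w[l==i]
    if len(p)>150: print(len(p),np.median(p,0).round(),cv2.minAreaRect(p[:,:2].astype(np.float32)))
E
```

```text
cam in tool [  78.1   -0.3 -143.3] cam z in tool [-0.31  0.    0.95] cam x [-0.  1. -0.] 264.35717026579215
[-0.3532, -0.5676, -0.0987, -0.0, 0.0, 1.104]
1753 [548. -49.  96.] ((550.2684936523438, -49.68970489501953), (139.84767150878906, 125.183349609375), 86.835205078125)
1617 [ 509. -259.   97.] ((511.43060302734375, -265.7807312011719), (139.2039794921875, 125.92200469970703), 68.61964416503906)
519 [ 518. -242.   98.] ((514.9762573242188, -263.11334228515625), (146.91358947753906, 124.66292572021484), 68.45154571533203)
797 [557. -30.  98.] ((554.0664672851562, -49.91022491455078), (146.5205841064453, 125.19466400146484), 86.73357391357422)
```

```bash
python3 -c "
from h import *
print(rows([380,-120,300],[180,0,90]),rows([380,180,300],[180,0,120]))"
```

```text
[-0.3934, -0.5362, -0.0687, 0.0, -0.0, 1.104] [-0.2584, -0.2683, -0.0687, 0.0, -0.0, 0.58]
```

```bash
python3 -m jog '[-0.033,-0.033,-0.009,0,0,0.07, -0.065,-0.067,-0.017,0,0,0.145, -0.097,-0.1,-0.026,0,0,0.22, -0.13,-0.134,-0.034,0,0,0.29, -0.162,-0.168,-0.043,0,0,0.36, -0.194,-0.2,-0.052,0,0,0.435, -0.226,-0.235,-0.06,0,0,0.51, -0.2584,-0.268,-0.0687,0,0,0.58]'; python3 -c "
from h import *
print(rows([380,-120,300],[180,0,90]))"
```

```text
time: 1.85
tool_pos: [380.3, 178.8, 300.5]
tcp_rot: [180.0, 0.0, 119.9]
ft_force: [1.1, 1.2, 0.2]
finger_gap: 85.5
grip_force: 0.0
[-0.2588, -0.1492, 0.0004, 0.001, 0.0, 0.522]
```

```bash
python3 -m jog '[-0.045,-0.025,0,0,0,0.09, -0.09,-0.05,0,0,0,0.18, -0.135,-0.075,0,0,0,0.27, -0.18,-0.1,0,0,0,0.36, -0.22,-0.125,0,0,0,0.45, -0.259,-0.15,0,0,0,0.523, -0.259,-0.15,0,0,0,0.523]'
python3 - <<'E'
from h import *
s=r.snapshot("wrist"); a=s["pixels"]
R,t,K=P(s)
out=[]
for c in ([399,-46,29],[365,-223,29]):
  q=R@np.array(c,float)+t; u=K@q; u=u[:2]/u[2]; print(u)
  x,y=u.astype(int); x0,y0=max(x-45,0),max(y-45,0)
  k=a[y0:y0+90,x0:x0+90]; k=cv2.resize(k,(400,400),interpolation=cv2.INTER_CUBIC); out.append(k)
cv2.imwrite("pics/timers.png",np.hstack(out)[:,:,::-1]); 
print("cam axes right/up in world",R[0].round(2),-R[1].round(2))
w=cloud(s)
for n in["timer_1","lid_left_handle"]:
  for d in r.outline_of(s,n): print(n,d["score"],d["bbox"],np.nanmedian(w[d["region"]],0).round())
E
```

```text
time: 2.72
tool_pos: [379.3, -121.6, 300.0]
tcp_rot: [-180.0, 0.0, 89.7]
ft_force: [-0.3, 1.1, 0.0]
finger_gap: 85.4
grip_force: 0.0
[266.63272778 109.78799983]
[245.71691311 219.11586872]
cam axes right/up in world [ 1.   -0.01  0.  ] [ 0.01  0.95 -0.31]
timer_1 0.83 [226.2, 193.5, 268.2, 232.4] [ 367. -217.   23.]
timer_1 0.74 [242.0, 84.4, 291.7, 133.8] [402. -46.  23.]
timer_1 0.62 [213.3, 0.6, 260.1, 54.9] [359.  60.  24.]
lid_left_handle 0.97 [304.7, 47.7, 454.9, 172.2] [541. -43.  98.]
lid_left_handle 0.24 [269.7, 204.1, 403.0, 302.6] [ 486. -235.   94.]
```

View pics/timers.png

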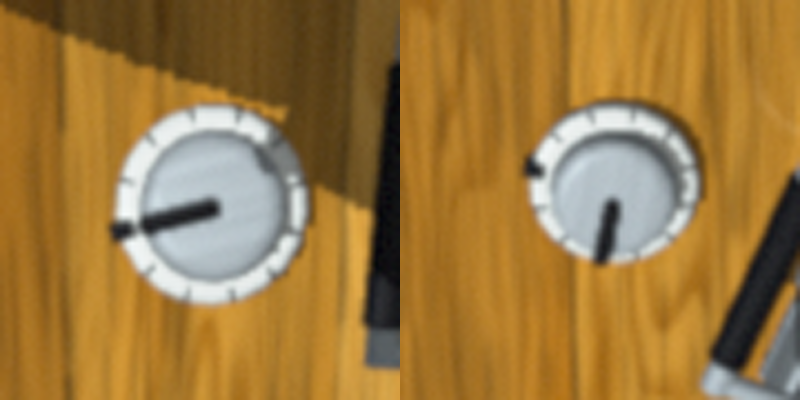

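The two white timers sit at wrist px (267,110), in front of the left press, and (246,213), in front of the right press. The third, at (237,28), is blue and excluded. The left timer's pointer lies on its index block, so it has run out. The right one points about a quarter turn away, so it is still running. I open press_left, and now measure its handle.

Run:
```python
from h import *
for n in("wrist","top","side"):
  s=r.snapshot(n); w=cloud(s); g=s["pixels"].max(2)
  m=(w[...,2]>60)&(w[...,2]<88)&(w[...,0]>420)&(w[...,0]<490)&(w[...,1]<10)&(w[...,1]>-110)&(g<70)
  p=w[m]
  if len(p)<10: print(n,len(p)); continue
  print(n,len(p),p.mean(0).round(1),"top z",np.percentile(p[:,2],95).round(1),cv2.minAreaRect(p[:,:2].astype(np.float32)))
  l=(w[...,2]>92)&(w[...,2]<110)&(w[...,0]>460)&(w[...,0]<680)&(w[...,1]<60)&(w[...,1]>-150)
  p=w[l]; print(' lid',len(p),cv2.minAreaRect(p[:,:2].astype(np.float32)),np.median(p[:,2]))
```

```text
wrist 673 [456.4 -45.7  78.2] top z 80.6 ((468.3663635253906, -58.25402069091797), (42.915618896484375, 102.74005126953125), 0.23822622001171112)
 lid 10867 ((552.9794311523438, -50.01878356933594), (138.18997192382812, 125.53865051269531), 86.64876556396484) 98.56048825191056
top 73 [453.3 -40.   78.2] top z 82.5 ((451.9003601074219, -45.43672561645508), (72.02200317382812, 12.741825103759766), 84.07194519042969)
 lid 1483 ((549.76123046875, -49.465049743652344), (139.22720336914062, 124.9537353515625), 86.70308685302734) 97.30713672908644
side 38 [457.  -35.7  79.4] top z 81.9 ((456.4410705566406, -39.703468322753906), (66.44342803955078, 10.834046363830566), 86.86353302001953)
 lid 721 ((553.8751831054688, -49.42933654785156), (141.37940979003906, 124.18509674072266), 87.0665283203125) 98.72458124090036
```

```bash
python3 -c "
from h import *
print(rows([455,-44.5,140],[180,0,86.7]))
for i in range(1,17):
  t=1.68*i/16; print(i,round(t,2),round(165-165*np.cos(t)+20*np.sin(t)),round(165*np.sin(t)+20*np.cos(t)-20))"
```

```text
[0.0733, 0.0751, 0.1602, 0.0, -0.0, 0.061]
1 0.1 3 17
2 0.21 8 34
3 0.32 14 50
4 0.42 22 66
5 0.53 32 80
6 0.63 43 93
7 0.73 56 105
8 0.84 70 116
9 0.94 85 125
10 1.05 100 133
11 1.16 117 139
12 1.26 134 143
13 1.36 151 146
14 1.47 168 146
15 1.57 186 145
16 1.68 203 142
```

```bash
python3 -m jog '[0.025,0.025,0.05,0,0,0.02, 0.05,0.05,0.1,0,0,0.04, 0.073,0.075,0.15,0,0,0.06, 0.073,0.075,0.16,0,0,0.06, 0.073,0.075,0.16,0,0,0.06, 0.073,0.075,0.16,0,0,0.06]' -0.3 30
python3 - <<'E'
from h import *
print(rows([455,-44.5,54],[180,0,86.7]))
s=r.snapshot("wrist"); w=cloud(s); g=s["pixels"].max(2)
m=(w[...,2]>72)&(w[...,2]<88)&(w[...,0]>440)&(w[...,0]<472)&(w[...,1]<10)&(w[...,1]>-110)&(g<70)
p=w[m]; print(len(p),p.mean(0) if len(p) else 0)
if len(p): print(cv2.minAreaRect(p[:,:2].astype(np.float32)))
save(s,"w1.png")
E
```

```text
time: 3.78
tool_pos: [455.8, -46.6, 142.3]
tcp_rot: [179.8, 0.0, 86.6]
ft_force: [0.2, 0.2, -0.3]
finger_gap: 30.0
grip_force: 0.0
[0.0021, -0.0012, 0.0883, 0.003, 0.001, -0.001]
1285 [455.09697975 -41.68914451  78.81656359]
((454.7705993652344, -43.89115905761719), (74.40182495117188, 12.477798461914062), 86.87712097167969)
```

View pics/w1.png

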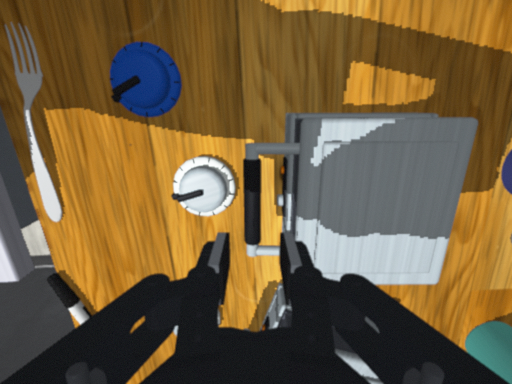

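The picture shows the black bar at px (251,195), lying between the open fingers at (215,260) and (292,260). The white timer at (204,187) reads zero. The measured bar centre is (455,-44), which matches the lid geometry, so I descend and grip.

```bash
python3 -m jog '[0.001,-0.001,0.03,0,0,0, 0.002,-0.001,0.06,0,0,0, 0.002,-0.001,0.08,0,0,0, 0.002,-0.001,0.088,0,0,0, 0.002,-0.001,0.088,0,0,0, 0.002,-0.001,0.088,0,0,0]' -0.3 30;  python3 -m jog '[0,0,0,0,0,0, 0,0,0,0,0,0, 0,0,0,0,0,0, 0,0,0,0,0,0]' -1 30
```

```text
time: 4.58
tool_pos: [455.0, -44.3, 53.5]
tcp_rot: [179.9, 0.0, 86.6]
ft_force: [0.2, -0.8, -0.0]
finger_gap: 30.0
grip_force: 0.0
time: 5.08
tool_pos: [454.2, -44.1, 53.2]
tcp_rot: [180.0, 0.0, 86.6]
ft_force: [-4.8, -0.9, 7.6]
finger_gap: 13.9
grip_force: 29.1
```

```bash
python3 -m jog '[0,0.003,-0.017,0,0,0, 0,0.008,-0.034,0,0,0, 0,0.014,-0.05,0,0,0, 0,0.022,-0.066,0,0,0, 0,0.032,-0.080,0,0,0, 0,0.043,-0.093,0,0,0, 0,0.056,-0.105,0,0,0, 0,0.07,-0.116,0,0,0]'
```

```text
time: 6.08
tool_pos: [522.5, -48.0, 171.9]
tcp_rot: [-179.8, 0.0, 86.6]
ft_force: [-20.5, 1.2, 24.5]
finger_gap: 13.8
grip_force: 31.7
```

```bash
python3 -m jog '[0,-0.002,-0.002,0,0,0, 0,-0.003,-0.003,0,0,0]'
python3 - <<'E'
from h import *
print(r.sense()["ft_force"],r.sense()["wrist_torque"])
s=r.snapshot("side"); w=cloud(s)
k=s["pixels"][120:230,200:340]; cv2.imwrite("pics/s2.png",cv2.resize(k,(700,550),interpolation=cv2.INTER_CUBIC)[:,:,::-1])
E
```

```text
time: 6.32
tool_pos: [521.7, -48.0, 171.4]
tcp_rot: [179.9, 0.0, 86.6]
ft_force: [9.1, -1.4, -11.0]
finger_gap: 13.8
grip_force: 30.6
[  9.11345785  -1.42797219 -11.02349731] [-0.33658045 -1.54075367  0.00405771]
```

View pics/s2.png

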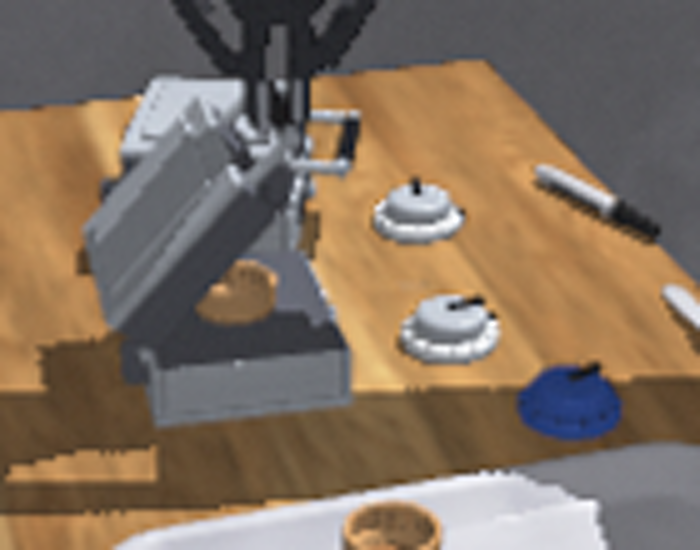

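The side crop shows the left lid following the gripper at about 45°, with the wafer still in the die at px (238,292) and the right press shut. The force only reflects a radius error of about 2 mm, so I continue on a corrected arc.

```bash
python3 -m jog '[0,0.014,-0.007,0,0,0, 0,0.031,-0.016,0,0,0, 0,0.048,-0.022,0,0,0, 0,0.064,-0.026,0,0,0]'
```

```text
time: 6.88
tool_pos: [584.6, -51.5, 197.6]
tcp_rot: [-179.9, -0.0, 86.6]
ft_force: [-4.7, 1.2, 3.3]
finger_gap: 13.4
grip_force: 33.2
```

```bash
python3 -m jog '[0,0.016,-0.003,0,0,0, 0,0.034,-0.004,0,0,0, 0,0.051,-0.003,0,0,0, 0,0.066,-0.001,0,0,0, 0,0.066,-0.001,0,0,0]'
```

```text
time: 7.5
tool_pos: [651.3, -55.3, 198.6]
tcp_rot: [179.9, -0.0, 86.6]
ft_force: [0.7, 1.2, 5.1]
finger_gap: 13.8
grip_force: 32.7
```

```bash
python3 -m jog '[0,0,0,0,0,0, 0,0,0,0,0,0, 0,0,0,0,0,0]' -0.3; python3 -m jog '[0,0,-0.02,0,0,0, 0,0,-0.05,0,0,0, 0,0,-0.09,0,0,0, 0,-0.05,-0.12,0,0,0, 0,-0.11,-0.12,0,0,0, 0,-0.17,-0.12,0,0,0, 0,-0.17,-0.12,0,0,0]'
python3 - <<'E'
from h import *
s=r.snapshot("wrist"); save(s,"w3.png"); w=cloud(s); a=r.snapshot("side"); wa=cloud(a)
hsv=cv2.cvtColor(s["pixels"],cv2.COLOR_RGB2HSV)
for nm,x,ww in(("wrist",s,w),("side",a,wa)):
  # wafer region: height 55-75 near (553,-50)
  m=(ww[...,2]>62)&(ww[...,2]<76)&(np.hypot(ww[...,0]-553,ww[...,1]+50)<45)
  p=ww[m]; print(nm,len(p))
  if len(p)>5: print(p.mean(0),np.percentile(p,[1,99],axis=0).round(1),cv2.minEnclosingCircle(p[:,:2].astype(np.float32)))
  for d in r.outline_of(x,"wafer_left"): print(round(d["score"],2),d["bbox"],np.nanmedian(ww[d["region"]],0).round())
m=(wa[...,0]>560)&(wa[...,0]<720)&(abs(wa[...,1]+50)<90)&(wa[...,2]>110)
p=wa[m];print("lid",len(p),np.percentile(p,[1,50,99],axis=0).round() if len(p) else 0)
print(r.sense()["tool_pos"])
E
```

```text
time: 7.88
tool_pos: [650.1, -55.6, 197.8]
tcp_rot: [-180.0, -0.0, 86.6]
ft_force: [0.7, 0.1, 0.1]
finger_gap: 29.7
grip_force: 0.2
time: 8.75
tool_pos: [477.3, -45.1, 319.4]
tcp_rot: [179.9, 0.0, 86.6]
ft_force: [0.8, 0.4, 0.2]
finger_gap: 30.5
grip_force: 0.0
wrist 341
[553.97583569 -49.35535809  67.73855834] [[526.4 -76.7  62.6]
 [580.5 -22.5  70.1]] ((553.6837768554688, -49.7574348449707), 27.899660110473633)
0.86 [282.8, 144.0, 323.4, 181.7] [556. -52.  51.]
side 87
[553.87449482 -46.97693149  66.74715836] [[528.2 -77.2  62.3]
 [580.3 -20.4  71.4]] ((554.8848266601562, -48.20895767211914), 30.089588165283203)
0.68 [238.5, 170.9, 254.0, 185.4] [553. -48.  61.]
0.21 [218.3, 136.1, 271.7, 170.5] [ 524. -215.   77.]
lid 588 [[ 635. -115.  112.]
 [ 671.   -4.  168.]
 [ 691.   16.  217.]]
[481.93964119 -45.76792548 319.34040454]
```

View pics/w3.png

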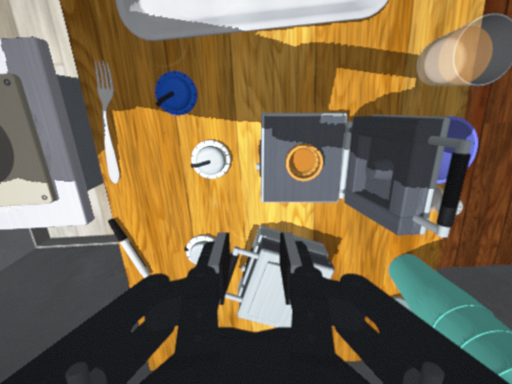

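The picture shows the lid standing open at px (400,170) and the wafer cup in the die at (304,161), with the right press still shut at (280,285). The cup centre is (553.7,-49.8) with the rim at 68 mm, consistent with the given sizes.

Run:
```python
from h import *
print(r.sense()["joint_pos"].round(1))
print(rows([553.7,-49.8,130],[180,0,176.7]),rows([553.7,-49.8,130],[180,0,-3.3]))
s=r.snapshot("top");w=cloud(s)
for n in("tray","tray_cup_1"):
  for d in r.outline_of(s,n):
    p=w[d["region"]]; print(n,round(d["score"],2),d["bbox"],np.nanmedian(p,0).round(),cv2.minAreaRect(p[~np.isnan(p[:,0])][:,:2].astype(np.float32)))
```

```text
[-11.5 -11.9  95.1   0.   96.7  -8.1]
[0.0003, 0.0715, 0.1895, 0.001, 0.002, -1.572] [0.0003, 0.0715, 0.1895, 0.002, -0.001, 1.569]
tray 0.6 [130.6, 162.2, 226.5, 287.5] [471. 289.   3.] ((487.0379943847656, 289.0251770019531), (405.5867919921875, 295.9488525390625), 1.8319454193115234)
tray_cup_1 0.62 [146.5, 132.6, 163.3, 149.5] [766. 370.  22.] ((760.76171875, 366.8160400390625), (53.70851135253906, 54.43645095825195), 10.190763473510742)
tray_cup_1 0.62 [186.1, 127.9, 205.7, 145.7] [776. 238.  20.] ((771.4998779296875, 235.37338256835938), (55.83652877807617, 51.73847579956055), 19.833406448364258)
tray_cup_1 0.6 [151.5, 197.7, 170.9, 216.2] [538. 339.  23.] ((537.2042236328125, 340.82318115234375), (60.59715270996094, 61.84617614746094), 29.7171630859375)
```

```bash
python3 -m jog '[0,0.01,0,0,0,-0.18, 0,0.02,0,0,0,-0.36, 0,0.03,0,0,0,-0.54, 0,0.04,0,0,0,-0.72, 0,0.05,0,0,0,-0.9, 0,0.06,0,0,0,-1.08, 0,0.07,0,0,0,-1.26, 0,0.0715,0,0,0,-1.44]' 1; python3 -c "
from h import *
print(rows([553.7,-49.8,130],[180,0,176.7]),r.sense()['joint_pos'].round())"
```

```text
time: 10.1
tool_pos: [553.3, -49.8, 317.1]
tcp_rot: [180.0, -0.1, 169.5]
ft_force: [-0.7, -0.3, 0.5]
finger_gap: 85.4
grip_force: 0.0
[-0.0007, 0.0001, 0.1871, 0.0, -0.002, -0.126] [-10.  -0.  85.   0.  96. -90.]
```

```bash
python3 -m jog '[0,0,0.05,0,0,-0.126, 0,0,0.1,0,0,-0.126, 0,0,0.15,0,0,-0.126, 0,0,0.19,0,0,-0.126, 0,0,0.23,0,0,-0.126, 0,0,0.255,0,0,-0.126, 0,0,0.27,0,0,-0.126, 0,0,0.27,0,0,-0.126]' 1
python3 - <<'E'
from h import *
s=r.snapshot("wrist"); save(s,"w4.png"); print(rows([553.7,-49.8,47],[180,0,176.7]))
E
```

```text
time: 11.1
tool_pos: [551.7, -49.6, 46.7]
tcp_rot: [180.0, -0.1, 176.3]
ft_force: [-1.2, -0.5, 0.4]
finger_gap: 85.5
grip_force: 0.0
[-0.0011, 0.0001, 0.0011, 0.0, -0.0, -0.006]
```

View pics/w4.png

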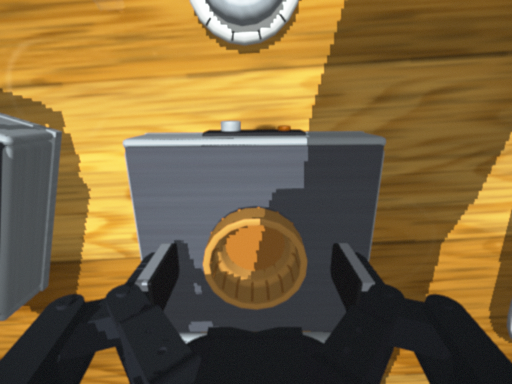

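The cup is centred at px (255,258), midway between the fingers at (165,265) and (345,265), with no contact force. I close gently.

```bash
python3 -m jog '[-0.001,0,0,0,0,0, -0.001,0,0,0,0,0, -0.001,0,0,0,0,0, -0.001,0,0,0,0,0]' -1 20; python3 -m jog '[0,0,-0.003,0,0,0, 0,0,-0.008,0,0,0, 0,0,-0.014,0,0,0, 0,0,-0.014,0,0,0]'
```

```text
time: 11.65
tool_pos: [554.6, -50.1, 49.8]
tcp_rot: [-180.0, 0.2, 176.3]
ft_force: [-1.3, -0.4, 5.8]
finger_gap: 55.4
grip_force: 21.1
time: 12.15
tool_pos: [553.8, -49.9, 62.8]
tcp_rot: [-180.0, 0.1, 176.3]
ft_force: [-0.2, -0.9, -0.0]
finger_gap: 55.1
grip_force: 21.3
```

```bash
python3 -m jog '[0,0,-0.02,0,0,0, 0,0,-0.045,0,0,0, 0,0,-0.07,0,0,0, 0,0,-0.095,0,0,0, 0,0,-0.12,0,0,0, 0,0,-0.13,0,0,0, 0,0,-0.13,0,0,0]'
python3 - <<'E'
from h import *
s=r.snapshot("side"); w=cloud(s)
for d in r.outline_of(s,"wafer_left")[:4]: 
  p=w[d["region"]];print(round(d["score"],2),d["bbox"],np.nanmedian(p,0).round(),np.nanpercentile(p[:,2],[2,98]).round())
print(rows([410,285,193],[180,0,176.3]))
E
```

```text
time: 13.02
tool_pos: [553.8, -49.9, 193.1]
tcp_rot: [-180.0, 0.1, 176.3]
ft_force: [-0.2, -0.1, -0.2]
finger_gap: 55.1
grip_force: 21.5
0.63 [237.1, 135.0, 254.5, 150.1] [559. -34. 199.] [173. 213.]
[0.1638, 0.325, -0.0017, 0.0, -0.001, 0.001]
```

```bash
python3 -m jog '[0.01,0.02,0,0,0,0, 0.03,0.06,0,0,0,0, 0.052,0.105,0,0,0,0, 0.075,0.15,0,0,0,0, 0.1,0.2,0,0,0,0, 0.125,0.25,0,0,0,0, 0.148,0.295,0,0,0,0, 0.16,0.319,0,0,0,0]'; python3 -m jog '[0.003,0.006,0,0,0,0, 0.003,0.006,0.02,0,0,0, 0.003,0.006,0.05,0,0,0, 0.003,0.006,0.085,0,0,0, 0.003,0.006,0.115,0,0,0, 0.003,0.006,0.13,0,0,0, 0.003,0.006,0.135,0,0,0, 0.003,0.006,0.135,0,0,0]'
python3 - <<'E'
from h import *
s=r.snapshot("side"); w=cloud(s)
k=s["pixels"][190:300,220:390]; cv2.imwrite("pics/s5.png",cv2.resize(k,(680,440),interpolation=cv2.INTER_CUBIC)[:,:,::-1])
for d in r.outline_of(s,"wafer_left")[:6]: 
  p=w[d["region"]];print(round(d["score"],2),d["bbox"],np.nanmedian(p,0).round(),np.nanpercentile(p[:,2],[2,98]).round())
E
```

```text
time: 14.12
tool_pos: [411.1, 281.2, 191.0]
tcp_rot: [-180.0, -0.1, 176.5]
ft_force: [0.3, 0.7, -1.3]
finger_gap: 55.4
grip_force: 21.5
time: 15.12
tool_pos: [411.7, 285.0, 57.6]
tcp_rot: [180.0, 0.0, 176.3]
ft_force: [-0.3, 0.4, -0.5]
finger_gap: 55.3
grip_force: 21.5
0.61 [317.2, 221.4, 337.8, 239.6] [422. 288.  64.] [40. 78.]
```

View pics/s5.png

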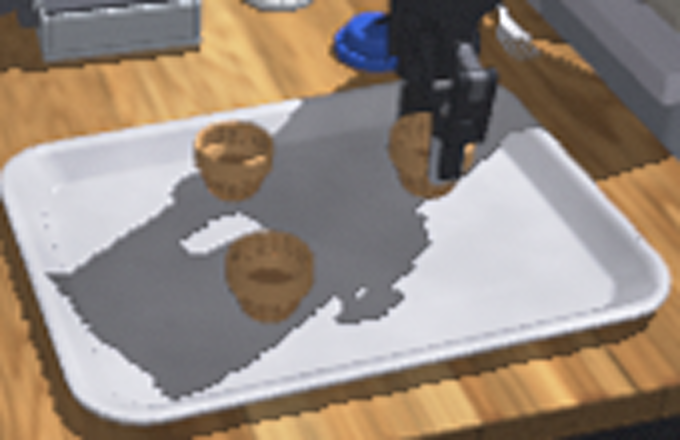

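The cup hangs upright at crop px (430,155), over clear tray floor and away from the cups at (234,160) and (270,275). I lower it in small steps, watching the force.

```bash
python3 -m jog '[0,0,0.015,0,0,0, 0,0,0.025,0,0,0, 0,0,0.03,0,0,0, 0,0,0.031,0,0,0, 0,0,0.031,0,0,0]'; python3 -m jog '[0,0,0.001,0,0,0, 0,0,0.002,0,0,0, 0,0,0.002,0,0,0]'
```

```text
time: 15.85
tool_pos: [411.4, 285.0, 26.1]
tcp_rot: [180.0, 0.0, 176.3]
ft_force: [0.6, -0.3, -0.5]
finger_gap: 55.3
grip_force: 21.5
time: 16.23
tool_pos: [411.3, 284.9, 24.0]
tcp_rot: [-180.0, 0.0, 176.3]
ft_force: [0.8, 0.4, -0.6]
finger_gap: 55.3
grip_force: 21.5
```

```bash
python3 -m jog '[0,0,0.001,0,0,0, 0,0,0.002,0,0,0, 0,0,0.002,0,0,0]'
```

```text
time: 16.6
tool_pos: [411.7, 285.1, 23.3]
tcp_rot: [180.0, 0.0, 176.4]
ft_force: [-6.2, -2.0, 13.4]
finger_gap: 55.5
grip_force: 22.5
```

```bash
python3 -m jog '[0,0,-0.001,0,0,0, 0,0,-0.001,0,0,0]'; python3 -m jog '[0,0,0,0,0,0, 0,0,0,0,0,0, 0,0,0,0,0,0, 0,0,-0.02,0,0,0, 0,0,-0.06,0,0,0, 0,0,-0.11,0,0,0, 0,0,-0.16,0,0,0, 0,0,-0.2,0,0,0]' 1
python3 - <<'E'
from h import *
for nm in("wrist","side"):
  s=r.snapshot(nm); w=cloud(s)
  m=(w[...,2]>37)&(w[...,2]<50)&(np.hypot(w[...,0]-411,w[...,1]-285)<50)
  p=w[m]; print(nm,len(p),np.median(p[:,2]),cv2.minEnclosingCircle(p[:,:2].astype(np.float32)),np.linalg.lstsq(np.c_[p[:,:2],np.ones(len(p))],p[:,2],rcond=None)[0])
  if nm=="wrist": save(s,"w6.png")
print(rows([553,-49.8,222],[180,0,86.7]),r.sense()["joint_pos"].round())
# bar position on open lid
w=cloud(r.snapshot("top"));s=r.snapshot("side");w2=cloud(s)
for ww in(w,w2):
  m=(ww[...,2]>200)&(ww[...,2]<240)&(abs(ww[...,0]-650)<70)&(abs(ww[...,1]+50)<70)
  p=ww[m]; print(len(p),p.mean(0) if len(p) else 0, np.percentile(p,[2,98],axis=0) if len(p) else 0)
E
```

```text
time: 16.85
tool_pos: [411.5, 285.0, 23.4]
tcp_rot: [180.0, 0.0, 176.3]
ft_force: [-1.1, -0.7, 4.7]
finger_gap: 55.3
grip_force: 21.9
time: 17.85
tool_pos: [411.6, 285.1, 225.3]
tcp_rot: [179.9, 0.1, 176.3]
ft_force: [0.8, 1.0, 0.0]
finger_gap: 85.4
grip_force: 0.0
wrist 439 41.89045768427806 ((410.1846008300781, 284.8428649902344), 27.900026321411133) [-5.47682278e-03 -1.88765273e-03  4.44468875e+01]
side 108 40.85488342601768 ((409.8858337402344, 286.2909240722656), 29.092761993408203) [-9.60020495e-03 -2.49466889e-03  4.53216604e+01]
[-0.1603, -0.3266, 0.0065, 0.01, 0.002, 1.565] [ 29.  -8. 101.   0.  87. -58.]
173 [672.66460074 -56.43128526 212.74525012] [[ 665.297906   -104.62897014  204.83998281]
 [ 681.20033452   -8.24929166  217.63523365]]
70 [677.62202896 -42.01040975 213.39391187] [[ 669.64569335 -102.85364166  201.65163146]
 [ 684.29397664   -4.97467913  217.84015628]]
```

View pics/w6.png

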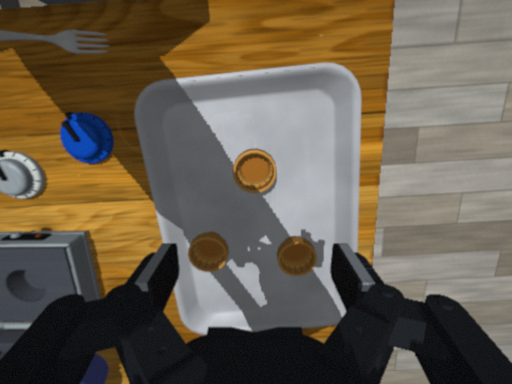

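The new cup stands upright at px (255,171), measured at (410,285) with its rim at 42 mm. It is clear of the cups at (209,251) and (297,256). The lid now rests at its 1.8 rad stop, with the bar at about (675,-57,208). I go back to close it.

```bash
python3 -c "
from h import *
print(rows([675,-57,300],[180,0,86.7]))"; python3 -m jog '[0,0,-0.04,0,0,0.15, -0.02,-0.02,-0.075,0,0,0.32, -0.06,-0.055,-0.085,0,0,0.5, -0.1,-0.1,-0.085,0,0,0.67, -0.14,-0.145,-0.085,0,0,0.84, -0.175,-0.185,-0.085,0,0,1.01, -0.21,-0.225,-0.085,0,0,1.18, -0.24,-0.265,-0.085,0,0,1.35]' -0.25; python3 -c "
from h import *
print(rows([675,-57,290],[180,0,86.7]))"
```

```text
[-0.2846, -0.3246, -0.0762, 0.002, 0.001, 1.565]
time: 19.05
tool_pos: [634.1, 3.6, 305.1]
tcp_rot: [-179.8, -0.1, 98.7]
ft_force: [0.2, -0.0, -0.2]
finger_gap: 32.1
grip_force: 0.0
[-0.066, 0.0314, 0.0149, -0.004, -0.001, 0.209]
```

```bash
python3 -m jog '[-0.03,0.015,0,0,0,0.11, -0.06,0.03,0,0,0,0.209, -0.066,0.031,0.015,0,0,0.209, -0.066,0.031,0.015,0,0,0.209, -0.066,0.031,0.015,0,0,0.209]'
python3 - <<'E'
from h import *
s=r.snapshot("wrist"); w=cloud(s); g=s["pixels"].max(2)
m=(w[...,2]>200)&(w[...,2]<222)&(abs(w[...,0]-672)<30)&(abs(w[...,1]+57)<60)&(g<75)
p=w[m]; print(len(p),p.mean(0),np.percentile(p[:,2],[5,95]),cv2.minAreaRect(p[:,:2].astype(np.float32)))
save(s,"w7.png"); print(rows([675,-57,189],[180,0,86.7]))
E
```

```text
time: 19.68
tool_pos: [674.1, -54.1, 292.2]
tcp_rot: [-179.9, -0.0, 87.1]
ft_force: [-0.0, 0.4, 0.3]
finger_gap: 31.9
grip_force: 0.0
1214 [676.64771457 -54.05161135 214.72082948] [211.56661783 216.65989649] ((676.7101440429688, -56.54122543334961), (74.59838104248047, 13.635954856872559), 86.70790100097656)
[-0.003, 0.0007, 0.104, -0.0, -0.0, 0.007]
```

View pics/w7.png

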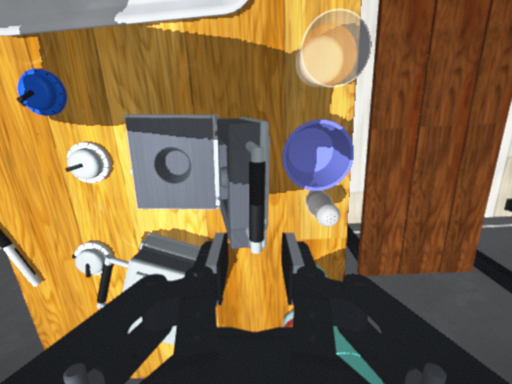

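The bar at px (257,205) lies between the fingers at (217,255) and (292,255). It measures (676.7,-56.5,208), and the die is empty. I descend and grip.

```bash
python3 -m jog '[-0.002,0.002,0.035,0,0,0, -0.002,0.002,0.07,0,0,0, -0.002,0.002,0.09,0,0,0, -0.002,0.002,0.103,0,0,0, -0.002,0.002,0.103,0,0,0]'; python3 -m jog '[0,0,0,0,0,0, 0,0,0,0,0,0, 0,0,0,0,0,0]' -1 30
```

```text
time: 20.35
tool_pos: [676.5, -57.0, 189.7]
tcp_rot: [-180.0, -0.0, 87.0]
ft_force: [-0.0, -0.4, 0.9]
finger_gap: 31.9
grip_force: 0.0
time: 20.72
tool_pos: [675.9, -57.3, 191.7]
tcp_rot: [-179.9, 0.0, 87.0]
ft_force: [-10.3, 1.8, 4.2]
finger_gap: 13.9
grip_force: 29.8
```

```bash
python3 -m jog '[0,-0.016,-0.005,0,0,0, 0,-0.032,-0.008,0,0,0, 0,-0.049,-0.009,0,0,0, 0,-0.065,-0.009,0,0,0]' -1 20
```

```text
time: 21.22
tool_pos: [613.6, -53.8, 202.5]
tcp_rot: [179.6, 0.0, 87.0]
ft_force: [2.2, 2.1, 2.6]
finger_gap: 13.6
grip_force: 29.0
```

```bash
python3 -m jog '[0,-0.017,0.002,0,0,0, 0,-0.033,0.005,0,0,0, 0,-0.049,0.010,0,0,0, 0,-0.064,0.017,0,0,0]'
```

```text
time: 21.72
tool_pos: [549.3, -50.3, 184.8]
tcp_rot: [179.7, -0.0, 87.0]
ft_force: [-0.4, 3.1, 5.2]
finger_gap: 13.7
grip_force: 30.9
```

```bash
python3 -m jog '[0,-0.014,0.008,0,0,0, 0,-0.028,0.017,0,0,0, 0,-0.041,0.028,0,0,0, 0,-0.052,0.040,0,0,0]'
```

```text
time: 22.22
tool_pos: [496.8, -47.4, 144.2]
tcp_rot: [179.8, -0.0, 87.0]
ft_force: [-2.6, 4.2, 4.3]
finger_gap: 13.7
grip_force: 32.3
```

```bash
python3 -m jog '[0,-0.010,0.013,0,0,0, 0,-0.019,0.027,0,0,0, 0,-0.026,0.042,0,0,0, 0,-0.032,0.058,0,0,0]'
```

```text
time: 22.72
tool_pos: [462.6, -45.5, 84.5]
tcp_rot: [-179.8, -0.1, 87.0]
ft_force: [-10.1, 4.7, 3.4]
finger_gap: 13.9
grip_force: 34.4
```

```bash
python3 -m jog '[0,-0.003,0.012,0,0,0, 0,-0.005,0.022,0,0,0, 0,-0.006,0.028,0,0,0, 0,-0.006,0.028,0,0,0]'
```

```text
time: 23.22
tool_pos: [455.2, -45.0, 55.2]
tcp_rot: [-179.6, -0.1, 87.0]
ft_force: [-12.9, 3.4, 0.8]
finger_gap: 14.0
grip_force: 35.1
```

```bash
python3 -m jog '[0,0,0.001,0,0,0, 0,0,0.002,0,0,0]'
```

```text
time: 23.48
tool_pos: [454.9, -45.0, 53.4]
tcp_rot: [-179.6, -0.1, 87.0]
ft_force: [-16.5, 3.5, 2.2]
finger_gap: 14.0
grip_force: 35.4
```

```bash
python3 -m jog '[0,-0.001,0.001,0,0,0, 0,-0.001,0.002,0,0,0]'
```

```text
time: 23.72
tool_pos: [454.8, -45.0, 51.8]
tcp_rot: [-179.7, -0.1, 87.0]
ft_force: [-13.2, 3.8, 4.0]
finger_gap: 13.6
grip_force: 35.3
```

```bash
python3 -m jog '[0,0,0,0,0,0, 0,0,0,0,0,0, 0,0,0,0,0,0]' -0.3; python3 -m jog '[0,0,-0.03,0,0,0, 0,0,-0.08,0,0,0, 0,0,-0.14,0,0,0, 0,0,-0.2,0,0,0, 0,-0.03,-0.24,0,0,0, 0,-0.03,-0.25,0,0,0, 0,-0.03,-0.25,0,0,0]'
python3 - <<'E'
from h import *
s=r.snapshot("wrist"); w=cloud(s); save(s,"w8.png"); g=s["pixels"].max(2)
for nm in("wrist","top","side"):
  w=cloud(r.snapshot(nm)) 
  l=(w[...,2]>90)&(w[...,2]<120)&(w[...,0]>495)&(w[...,0]<615)&(w[...,1]<10)&(w[...,1]>-110)
  p=w[l]; print(nm,len(p),np.median(p[:,2]),"tilt",np.linalg.lstsq(np.c_[p[:,:2],np.ones(len(p))],p[:,2],rcond=None)[0][:2].round(3))
  m=(w[...,2]>37)&(w[...,2]<50)&(np.hypot(w[...,0]-411,w[...,1]-285)<40)
  if m.sum()>20: print(' cup',cv2.minEnclosingCircle(w[m][:,:2].astype(np.float32)),np.median(w[m][:,2]))
for k in("top","side"):
  q=r.snapshot(k)
  for d in r.outline_of(q,"tray_cup_1"): print(k,d["bbox"],np.nanmedian(cloud(q)[d["region"]],0).round())
E
```

```text
time: 24.1
tool_pos: [457.9, -46.1, 53.0]
tcp_rot: [179.9, 0.0, 87.0]
ft_force: [-3.5, 1.3, 4.1]
finger_gap: 29.7
grip_force: 2.8
time: 24.98
tool_pos: [427.8, -44.5, 302.5]
tcp_rot: [179.9, 0.0, 87.0]
ft_force: [-0.4, -0.2, -0.8]
finger_gap: 29.8
grip_force: 0.0
wrist 7705 98.75642215553445 tilt [ 0.    -0.005]
top 215 94.65276606285121 tilt [-0.028  0.001]
 cup ((407.09185791015625, 284.6279602050781), 28.213895797729492) 40.861472430720035
side 621 98.93802850328971 tilt [-0.013 -0.011]
 cup ((410.400146484375, 286.1056213378906), 29.57961654663086) 41.078950018670646
top [192.3, 201.9, 212.3, 220.2] [524. 214.  23.]
top [152.7, 197.4, 172.1, 218.4] [539. 340.  22.]
top [183.9, 127.0, 206.5, 147.4] [774. 236.  22.]
top [147.6, 131.4, 162.9, 151.2] [766. 369.  23.]
side [266.5, 220.6, 287.3, 238.1] [525. 207.  31.]
side [186.9, 271.7, 212.2, 297.4] [765. 360.  28.]
side [274.0, 246.8, 299.0, 268.0] [539. 334.  30.]
side [180.5, 242.1, 200.6, 258.9] [774. 231.  30.]
```

View pics/w8.png

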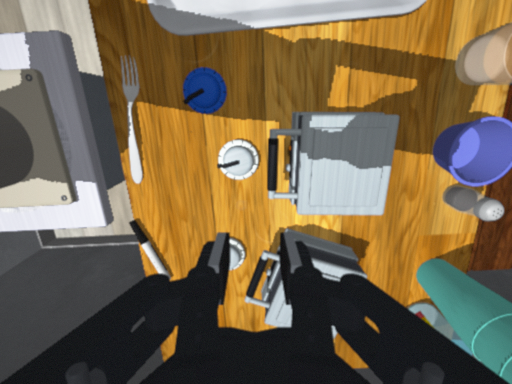

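The picture shows the left lid shut at px (345,165), with tilt about 0 in the wrist cloud, and the right press shut at (310,270). The new cup stands upright on the tray with its rim at 41 mm, and the other cups have not moved. The gripper touches nothing, so I hand in.

```bash
python3 -c "
from bench import r
print(r.hand_in())"
```

```text
the job is handed in; nothing more can be done
None
```

I handed the job in at about 25 s of the 72 s allowed: the left press's timer had run out, so I stood its cup upright on the clear tray floor and lowered that lid shut, with the right press never touched. My last camera checks found nothing wrong, but the hand-in returned no verdict.

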